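# Pack the plaster house and lock the case with its quarter-turn stud

## Task

Stand the unpainted cream model house upright inside the open carrying case, setting it down rather than dropping it, and close the lid. Then push the red wing stud on the lid in against its spring and turn it a quarter turn clockwise (seen from above), so that it catches and keeps the lid locked shut. Leave the two red houses standing where they are.

Things in the scene. Friction and masses are not known exactly. Their poses are not given: they have to be found in the camera images.
- house_plain: Unpainted cream plaster model house, 53 (x) x 61 (y) x 72 (z) mm, 0.24 kg, loose, upright. Origin: centre of its underside. Walls upright to 50 mm height, at x = -25 and +25, y = -29 and +29 mm; grasp from above across x (50 mm), about 45 mm up. It stands at one of three places shared with the two red houses.
- house_red: A detailed red model house, 47 x 32 x 100 mm, loose, to be left standing in place. Origin: centre of its underside.
- house_low: A second red model house, 44 x 36 x 92 mm, loose, to be left standing in place. Origin: centre of its underside.
- case: Plywood case, open top, fixed. 170 (x) x 190 (y) x 92 mm high, walls 6, floor 6 mm thick. Origin: centre of underside; front looks to -x; lid hinged on the back wall (x = +85). A steel keeper under the front rim fills x -79 to -33, y -25 to 25, z 81 to 89 mm. House room lies behind it, e.g. at x = +15, y = 0, fingers closing along the case's y, which clears the lid.
- lid (a joint): Lid angle: 0 shut, 1.57 upright, stop at 2.0; starts at 1.62 to 1.80. Stiff hinge (about 0.4 N m, plus the lid's weight): it stays where left and must be pushed all the way down, e.g. by a fingertip behind its outer face beside the stud (65 mm off the middle). Board 170 mm from hinge to front edge, 190 wide, 10 thick; shut, its upper face is 102 mm above the table.
- lid_hinge (a point): On the hinge axis, middle of the lid's back edge, at the lid's inner face, 92 mm above the table. Lid axes: when shut, x points to the back (board from here to x = -170 mm), y left (hinge axis), z up out of the outer face.
- lid_edge (a point): Middle of the lid's front edge on its outer face, 170 mm from the hinge; moves with the lid.
- stud_top (a point): Top centre of the stud's red wing, on the stud's axis, which is square to the lid, 140 mm from the hinge, mid-width. Wing: bar 66 x 14 x 28 mm high on a black disc of 70 mm diameter; point 28 mm above the disc, 48 above the lid (150 above the table, lid shut). x runs along the wing: front-back when unlocked, across when locked. Fingers beside the wing, tips on the disc, can press and turn it.
- stud_press (a joint): How far the stud is pushed in: 0 out, 0.010 m fully in; spring 3.5 N at first, 10.5 N fully in. With the lid shut a cross bar under the lid stands in the keeper's slot and blocks turning until the stud is at least 8 mm in (forced, it only lifts the lid). After the quarter turn it springs up into a groove under the keeper and stays at about 0.005.
- stud (a joint): Turn of the stud: 0 unlocked (start; turns no further back), 1.57 rad locked, stop at 1.60; grows clockwise seen from above the shut lid. If turned while the lid is open it would keep the lid from shutting.
Mind the look-alikes: they are no part of the job. Leave any turquoise or yellow look-alike of the house_plain alone.

How it is judged:
On the way, in this order (a step that is already met when the one before it is completed fails the run):
1. the cream house stands upright on the floor of the case, let go, while the lid is still open (x of house_plain in the frame of case between -0.08 and 0.08 m and y of house_plain in the frame of case between -0.09 and 0.09 m and z of house_plain in the frame of case below 0.014 m and angle between house_plain's own z axis and vertical below 0.15 rad and contact force between the fingers and house_plain below 0.1 N and value of joint lid above 0.3 rad), for 0.2 s.
2. the lid is shut (value of joint lid below 0.04 rad), for 0.1 s.
At the end, for the whole second after the job is handed in: The cream house stands inside the case on its floor (underside less than 14 mm above the table, tilted less than 0.15 rad) and at rest, the lid is shut (under 0.03 rad), and the stud is turned at least 1.4 rad with its bar sprung into the keeper's groove (stud_press between 0.003 and 0.007 m) (x of house_plain in the frame of case between -0.08 and 0.08 m and y of house_plain in the frame of case between -0.09 and 0.09 m and z of house_plain in the frame of case below 0.014 m and angle between house_plain's own z axis and vertical below 0.15 rad and value of joint lid below 0.03 rad and value of joint stud above 1.4 rad and value of joint stud_press between 0.003 and 0.007 m and linear speed of house_plain below 0.02 m/s); the robot touches nothing.
It fails at once if the cream house is dropped or thrown (faster than 0.6 m/s with no finger on it) (linear speed of house_plain above 0.6 m/s and contact force between the fingers and house_plain below 0.01 N).
It fails at once if a red house is moved more than 30 mm or tipped more than 0.3 rad (distance of any of house_red, house_low from where it was at the start of the episode above 0.03 m or angle between any of house_red, house_low's own z axis and vertical above 0.3 rad).
It also fails if it takes over 72 s, if anything falls off the work surface, if the arm or the gripper's body presses on something with over 40 N, if the wrist force passes 120 N, or if a joint passes its speed limit or range.

## Robot

A 7-joint arm with a two-finger parallel gripper is mounted at the origin on a cart in front of the work surface, level with it; the furniture and walls round the work are solid. World frame = base frame: x ahead of the robot, y to its left, z up, the work surface at z = 0. Lengths are in m, angles in rad, forces in N, time in s.
With the tool pointing down it reaches from about 0.425 to 0.95 m from the base axis. Payload 16.7 kg.
Tool frame: the origin (TCP) lies midway between the tips of the shut fingers; the grasp point (between the pads) lies 19 mm behind it; z points along the fingers, y is the line along which they close (so a half turn about z gives the same grasp; the last joint's range is limited). The gripper opens to 94 mm and grips with 3 to 60 N. Pads are 16 mm wide; open, the fingers measure 119 mm over their backs; the gripper's body (75 mm by 177 mm) begins 78 mm behind the grasp point.
Start: joints at [1.157, 0.426, 0.074, 1.606, -0.034, 1.111, -0.067], TCP at [0.176, -0.652, 0.205] pointing down, gripper open.
Joint ranges: [-2.85, 2.85], [-0.5, 2.14], [-1.23, 1.37], [0.21, 2.46], [-1.02, 4.16], [0.16, 2.05], [-2.73, 2.73]. Speed limits (rad/s): [1.89, 1.89, 2.39, 2.39, 3.01, 3.01, 3.01].

## Interface

Orientations are given as a unit quaternion [x, y, z, w].
In Python, from bench import robot gives the robot as it stands.
- The arm moves only by the shell command python3 -m handwheel 'ROWS' [FORCE]. ROWS is JSON, a list of rows, each a list of 3 entries, a list of its own where there are three numbers: the shift along the world's x, y, z in mm, then the turn, a rotation vector about the world's x, y, z in rad, then the opening, from 0 (shut) to 1 (fully open). A call has 1 to 8 rows; each row is the pose to reach, as a shift and turn from the pose commanded when the call began; what a row does not reach only later rows make up. A row lasts 1/10 s, in which the tool goes at most 50 mm and 8.59 degrees, less where a joint would pass 70% of its speed; a pose out of reach is approached as far as the arm can. A call with a gripper value outside its range is refused whole. The fingers move at their own pace and stop on an object; FORCE is the grip in N (left out, the last holds). Time passes only in rows, so rows that repeat a pose let the fingers close. It gives the time, the measured TCP pose, the force, the opening and the grip force at its end, in the units of the state.
- robot.get_state(): the state, without advancing time (a new reading comes with each control period).
- robot.camera(name): name is "side" or "top"; returns a dict with "img" (480x640x3 uint8, red, green, blue), "K" (3x3 intrinsics, pixels), "xyz" and "rotation" of the camera in the world. Camera axes: x right, y up, looking along -z (the intrinsics and any distortion apply to the point x, -y, -z); pixel columns grow to the right and rows downward; lengths in m; the calibration is good to about 2 mm. A picture is of the moment at which its call begins. There is no depth.
- robot.job_done(): hands the job in; it is judged then, once.
Trained networks look in a picture, given as the dict that the camera call returned (one of the last four; its "shot" number tells which), for a name from the list of things; names that differ only in an ending like _2 or _b are one class to them, and where a whole thing is asked for, a point or a joint stands for the part that bears it (a point fixed in the world has none). Each returns a list of dicts, best first, with "score" (0 to 1); they miss things now and then, are a little off and sometimes report something else, mostly with a low value. They report only what shows in the picture. A call takes as long as a camera call. They do not tell look-alikes from the thing itself.
- robot.cut_out(picture, thing): "mask" (480x640 bool, what is visible of it) and "rect" ([left, top, right, bottom] in pixels, round what is visible of it).
The state is a dict: "time_s": time; "joints": joint angles; "qvel": joint speeds; "effort": joint torques, N m; "tcp_pos": TCP position; "tcp_rot": TCP orientation; "wrist_force": force on the tool from outside, world axes, zero at the start; "wrist_torque": the same for the moment, N m; "opening": finger opening in m; "grip_force": force on a finger pad.
Only numpy, scipy, OpenCV 4.12 (cv2) and the standard library are available. Lean on these libraries where they do the work, as an engineer would, in place of code of your own. Each camera call takes 0.05 s, during which the arm holds its last target. There are 200 camera calls.

## Working session

There is one attempt and no reset: what is moved stays moved. The work goes in short steps, Python scripts to look and compute and a shell command to move; the robot and the scene stay as the last step left them, time stands still between calls to the robot, and variables do not carry over. Pictures are saved under pics/ and viewed, at most 10 in all, crops included, and the job is handed in when it is done.

```bash
mkdir -p pics; ls; cat > h.py <<'E'
import numpy as np, cv2
from scipy.spatial.transform import Rotation as R
from bench import robot
def rot(c):
    r=np.array(c["rotation"],float)
    return r if r.shape==(3,3) else R.from_quat(r).as_matrix()
def ray(c,u,v):
    K=np.array(c["K"]); d=np.array([(u-K[0,2])/K[0,0],(v-K[1,2])/K[1,1],1.])
    d=rot(c)@(d*[1,-1,-1]); return np.array(c["xyz"]),d/np.linalg.norm(d)
def atz(c,u,v,z):
    o,d=ray(c,u,v); return o+d*(z-o[2])/d[2]
def proj(c,p):
    q=rot(c).T@(np.array(p)-c["xyz"]); q=q*[1,-1,-1]; K=np.array(c["K"]); return (K@(q/q[2]))[:2]
def tri(c1,p1,c2,p2):
    o1,d1=ray(c1,*p1);o2,d2=ray(c2,*p2)
    s=np.linalg.lstsq(np.c_[d1,-d2],o2-o1,rcond=None)[0]
    a,b=o1+s[0]*d1,o2+s[1]*d2; return (a+b)/2,np.linalg.norm(a-b)
def save(c,n): cv2.imwrite("pics/"+n,cv2.cvtColor(c["img"],cv2.COLOR_RGB2BGR))
E
python3 - <<'E'
from h import *
np.set_printoptions(precision=3,suppress=True)
for n in("top","side"):
    c=robot.camera(n); save(c,n+"0.png"); print(n,c["xyz"],c["K"],c["rotation"],[k for k in c])
    for t in("house_plain","house_red","house_low","case","lid","stud"):
        print(t,[(round(o["score"],2),o["rect"]) for o in robot.cut_out(c,t)][:4])
s=robot.get_state();print(s)
E
```

```text
pics
top [ 0.283 -0.083  1.179] [[479.721   0.    319.38 ]
 [  0.    479.721 239.278]
 [  0.      0.      1.   ]] [ 0.062 -0.068 -0.694  0.714] ['img', 'K', 'xyz', 'rotation', 'shot']
house_plain [(0.87, [454.0, 283.2, 486.6, 306.9]), (0.86, [398.5, 277.3, 435.5, 310.3]), (0.58, [413.4, 229.3, 449.7, 263.4]), (0.22, [132.3, 149.2, 167.0, 184.5])]
house_red [(0.62, [360.8, 196.1, 378.9, 226.3])]
house_low [(0.7, [356.8, 247.4, 383.0, 275.4])]
case [(0.56, [99.9, 145.6, 229.8, 283.1])]
lid [(0.65, [101.4, 144.7, 215.6, 203.0])]
stud [(0.9, [139.0, 145.7, 168.5, 185.2])]
side [0.188 1.144 0.66 ] [[573.066   0.    316.051]
 [  0.    573.066 225.123]
 [  0.      0.      1.   ]] [-0.062  0.547  0.828 -0.105] ['img', 'K', 'xyz', 'rotation', 'shot']
house_plain [(0.93, [366.4, 212.6, 390.0, 241.6]), (0.9, [372.9, 198.6, 393.9, 217.3]), (0.69, [328.2, 200.5, 353.6, 228.8])]
house_red [(0.63, [286.6, 208.0, 306.4, 246.6]), (0.27, [189.9, 215.1, 230.2, 250.8])]
house_low [(0.88, [334.9, 213.5, 356.8, 250.4]), (0.62, [191.0, 214.0, 233.4, 250.6])]
case [(0.96, [192.5, 197.4, 332.5, 374.2]), (0.18, [190.1, 216.6, 228.7, 248.9])]
lid [(0.93, [190.1, 199.8, 240.5, 323.0])]
stud [(0.78, [191.3, 217.6, 229.1, 249.6])]
{'time_s': 0.7, 'joints': array([ 1.157,  0.426,  0.074,  1.606, -0.034,  1.111, -0.067]), 'qvel': array([-0.   ,  0.   ,  0.   ,  0.002,  0.001,  0.   ,  0.   ]), 'effort': array([ -0.   , -93.532,   3.662, -45.448,  -0.049,   0.013,   0.   ]), 'tcp_pos': array([ 0.176, -0.652,  0.205]), 'tcp_rot': array([ 0.991,  0.132, -0.   , -0.   ]), 'wrist_force': array([0.773, 0.44 , 0.067]), 'wrist_torque': array([-0.009,  0.012, -0.006]), 'grip_force': 0.0, 'opening': 0.09401258554573354}
```

View pics/top0.png

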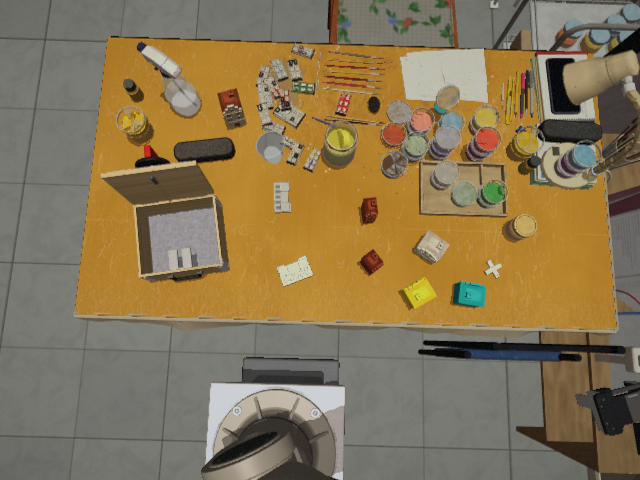

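View pics/side0.png

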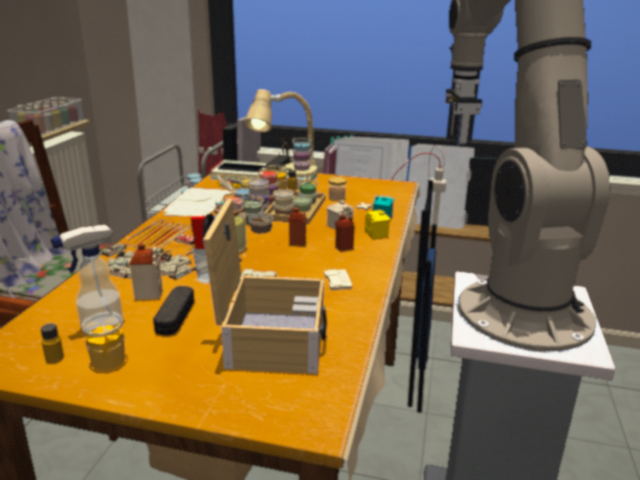

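```bash
python3 - <<'E'
from h import *
t=cv2.imread("pics/top0.png");s=cv2.imread("pics/side0.png")
f=lambda i,u,v,w,h,W,H:cv2.resize(i[v:v+h,u:u+w],(W,H),interpolation=cv2.INTER_CUBIC)
a=np.hstack([f(t,400,220,60,45,400,300),f(s,320,190,40,45,267,300)])
a=cv2.copyMakeBorder(a,0,0,0,800-a.shape[1],cv2.BORDER_CONSTANT)
b=np.hstack([f(t,95,140,140,150,280,300),f(s,185,190,160,190,253,300)])
b=cv2.copyMakeBorder(b,0,0,0,800-b.shape[1],cv2.BORDER_CONSTANT)
cv2.imwrite("pics/crop1.png",np.vstack([a,b]))
E
```

```text
(no output)
```

View pics/crop1.png

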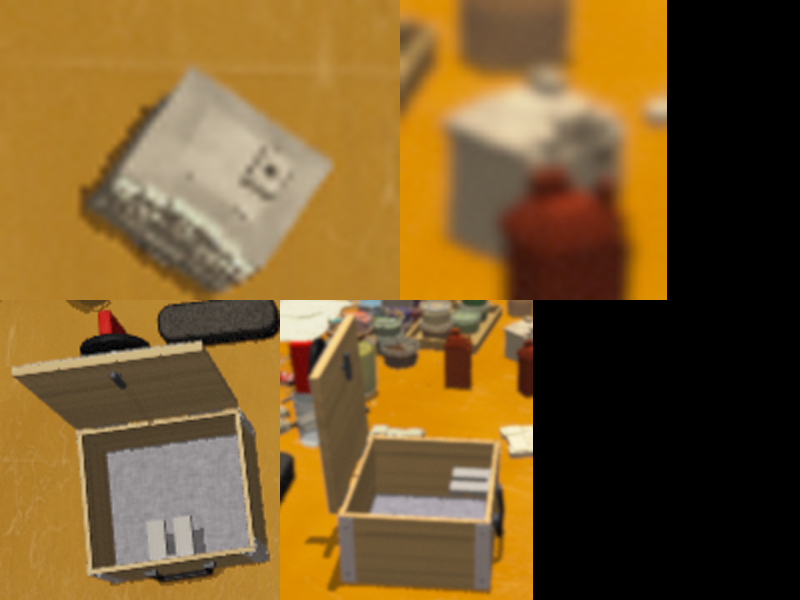

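```bash
python3 - <<'E'
from h import *
from scipy.optimize import least_squares
np.set_printoptions(precision=3,suppress=True)
t=robot.camera("top");s=robot.camera("side")
T=lambda x,y:(400+x/6.667,220+y/6.667); S=lambda x,y:(320+(x-400)/6.667,190+y/6.667)
print("house corners top at z=.05,.072")
for p in[(193,68),(332,163),(250,270),(115,180),(85,205),(240,290)]:
    print(p,[atz(t,*T(*p),z)[:2] for z in(0,.05,.06,.072)])
for p in [(450,120),(452,235)]: print("side",[atz(s,*S(*p),z)[:2] for z in (0,.05)])
print(tri(t,T(193,68),s,S(450,120)))
C=lambda x,y:(95+x/2,140+(y-300)/2); D=lambda x,y:(185+(x-280)/1.581,190+(y-300)/1.579)
cs=dict(bl=C(78,432),br=C(240,410),fr=C(256,551),fl=C(90,573))
for k,p in cs.items(): print(k,atz(t,*p,.092))
ss=dict(bl=D(341,515),fl=D(491,523),fr=D(498,442),br=D(371,436))
for k in ss: print("tri",k,tri(t,cs[k],s,ss[k]))
loc=dict(bl=(.085,.095),br=(.085,-.095),fr=(-.085,-.095),fl=(-.085,.095))
def f(q):
    r=[]
    c,w=np.cos(q[2]),np.sin(q[2])
    for k,(a,b) in loc.items():
        P=[q[0]+c*a-w*b,q[1]+w*a+c*b,.092]
        r+=[proj(t,P)-cs[k],proj(s,P)-ss[k]]
    return np.ravel(r)
r=least_squares(f,[.4,.3,0],loss="soft_l1");print("case",r.x,f(r.x))
print("lid edge L,R",tri(t,C(14,370),s,D(313,378)),tri(t,C(202,344),s,D(355,315)))
for n in("house_red","house_low"):
    for c in(t,s):
        o=robot.cut_out(c,n)
        if o: q=o[0]["rect"]; u,v=(q[0]+q[2])/2,(q[1]+q[3])/2; print(n,atz(c,u,v,.05),q)
E
```

```text
house corners top at z=.05,.072
(193, 68) [array([ 0.533, -0.366]), array([ 0.523, -0.354]), array([ 0.521, -0.352]), array([ 0.518, -0.349])]
(332, 163) [array([ 0.499, -0.418]), array([ 0.489, -0.404]), array([ 0.488, -0.401]), array([ 0.485, -0.398])]
(250, 270) [array([ 0.457, -0.387]), array([ 0.45 , -0.374]), array([ 0.448, -0.371]), array([ 0.446, -0.368])]
(115, 180) [array([ 0.49 , -0.336]), array([ 0.481, -0.326]), array([ 0.479, -0.324]), array([ 0.477, -0.321])]
(85, 205) [array([ 0.48 , -0.325]), array([ 0.472, -0.315]), array([ 0.47 , -0.313]), array([ 0.468, -0.31 ])]
(240, 290) [array([ 0.45 , -0.383]), array([ 0.442, -0.37 ]), array([ 0.441, -0.367]), array([ 0.439, -0.364])]
side [array([ 0.55, -0.49]), array([ 0.523, -0.367])]
side [array([ 0.518, -0.357]), array([ 0.493, -0.243])]
(array([ 0.521, -0.353,  0.056]), np.float64(0.0019974588525352895))
bl [0.551 0.342 0.092]
br [0.583 0.156 0.092]
fr [0.418 0.127 0.092]
fl [0.387 0.312 0.092]
tri bl (array([0.551, 0.342, 0.09 ]), np.float64(0.0011090275904700644))
tri fl (array([0.386, 0.313, 0.09 ]), np.float64(0.004134528768432095))
tri fr (array([0.419, 0.127, 0.089]), np.float64(0.0013415405473677518))
tri br (array([0.584, 0.157, 0.09 ]), np.float64(0.0008307363944223035))
case [0.484 0.235 0.179] [-0.802 -0.04  -0.776 -0.397 -0.245 -0.694 -0.118 -0.993  0.116  0.207
  1.155 -1.294 -0.67   1.679 -0.134 -0.887]
lid edge L,R (array([0.571, 0.346, 0.259]), np.float64(5.5074041708358015e-05)) (array([0.6  , 0.16 , 0.261]), np.float64(0.005923231063849801))
house_red [ 0.566 -0.211  0.05 ] [358.7, 196.6, 380.7, 225.3]
house_red [ 0.565 -0.203  0.05 ] [289.3, 210.2, 307.4, 246.0]
house_low [ 0.445 -0.215  0.05 ] [358.6, 246.9, 383.2, 274.5]
house_low [ 0.435 -0.201  0.05 ] [335.5, 215.6, 356.5, 251.9]
```

The top view shows the cream house at about (431,247), the two red houses at (370,210) and (372,262), and the case at (180,236) with its lid open. The yellow and turquoise look-alikes are at (419,293) and (470,294). My fit puts the cream house at (0.485,-0.363) with its x axis at about -0.61 rad, and the case at (0.484,0.235) with yaw 0.18. The measured heights match the text.

```bash
python3 -m handwheel '[[[309,289,-15],[0,0,0.699],0.8],[[309,289,-15],[0,0,0.699],0.8],[[309,289,-15],[0,0,0.699],0.8],[[309,289,-15],[0,0,0.699],0.8],[[309,289,-15],[0,0,0.699],0.8],[[309,289,-15],[0,0,0.699],0.8],[[309,289,-15],[0,0,0.699],0.8],[[309,289,-15],[0,0,0.699],0.8]]' 30
python3 -m handwheel '[[[0,0,0],[0,0,0],0.8]]'
```

```text
time_s: 1.8
tcp_pos: [0.4691, -0.3772, 0.1915]
tcp_rot: [0.886, 0.463, 0.0, 0.0]
wrist_force: [0.6, -1.0, -0.7]
opening: 0.0754
grip_force: 0.0
time_s: 1.9
tcp_pos: [0.4733, -0.3724, 0.1913]
tcp_rot: [0.884, 0.467, 0.001, -0.0]
wrist_force: [-0.4, 0.9, -0.6]
opening: 0.0751
grip_force: 0.0
```

```bash
python3 -m handwheel '[[[12,9,0],[0,0,0],0.8],[[12,9,-30],[0,0,0],0.8],[[12,9,-65],[0,0,0],0.8],[[12,9,-90],[0,0,0],0.8],[[12,9,-90],[0,0,0],0.8]]'
python3 - <<'E'
from h import *
t=robot.camera("top");s=robot.camera("side")
f=lambda i,u,v,w,h,W,H:cv2.resize(i[v:v+h,u:u+w],(W,H),interpolation=cv2.INTER_CUBIC)
a=np.hstack([f(t["img"],370,190,100,100,400,400),f(s["img"],290,150,100,100,400,400)])
cv2.imwrite("pics/crop2.png",a[:,:,::-1])
E
```

```text
time_s: 2.4
tcp_pos: [0.478, -0.369, 0.0982]
tcp_rot: [0.887, 0.462, -0.001, -0.002]
wrist_force: [0.1, 1.5, 0.0]
opening: 0.0755
grip_force: 0.0
```

View pics/crop2.png

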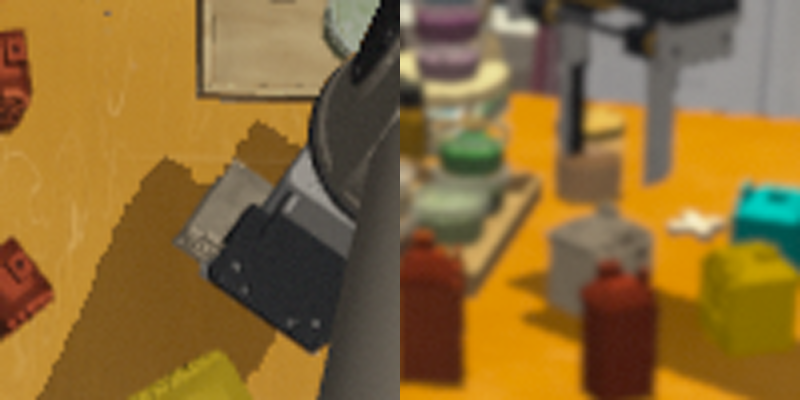

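```bash
python3 -m handwheel '[[[6,7,0],[0,0,0],0.8],[[6,7,-30],[0,0,0],0.8],[[6,7,-60],[0,0,0],0.8],[[6,7,-72],[0,0,0],0.8],[[6,7,-72],[0,0,0],0.8],[[6,7,-72],[0,0,0],0.8]]'
python3 - <<'E'
from h import *
s=robot.camera("side")
cv2.imwrite("pics/crop3.png",cv2.resize(s["img"][150:250,290:410],(720,600),interpolation=cv2.INTER_CUBIC)[:,:,::-1])
E
```

```text
time_s: 3.1
tcp_pos: [0.4868, -0.3629, 0.0307]
tcp_rot: [0.886, 0.463, 0.0, 0.001]
wrist_force: [-0.2, -0.3, 0.2]
opening: 0.0755
grip_force: 0.0
```

View pics/crop3.png

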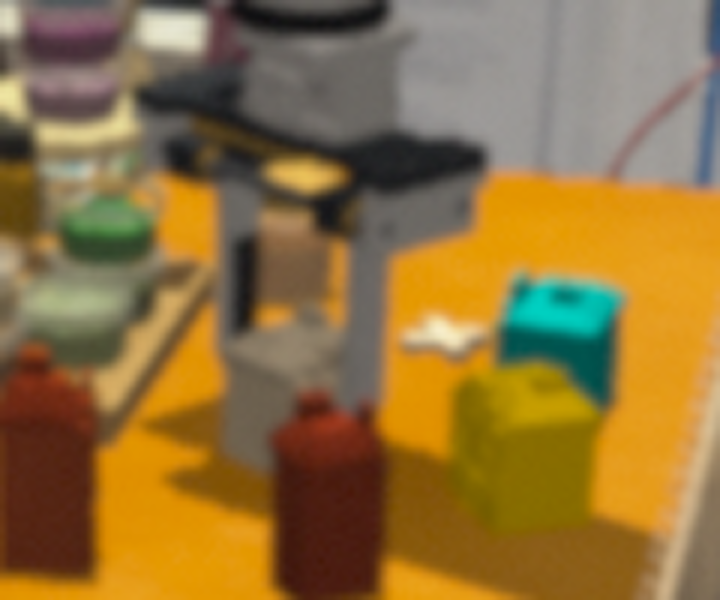

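The fingers straddle the house, the far one at (235,280) and the near one at (370,320), clear of the yellow look-alike at (530,450). Next I close and lift.

```bash
python3 -m handwheel '[[[0,0,0],[0,0,0],0.4],[[0,0,0],[0,0,0],0.4],[[0,0,0],[0,0,0],0.4],[[0,0,0],[0,0,0],0.4],[[0,0,0],[0,0,0],0.4]]' 30
python3 -m handwheel '[[[0,0,20],[0,0,0],0.4],[[0,0,60],[0,0,0],0.4],[[0,0,110],[0,0,0],0.4],[[0,0,160],[0,0,0],0.4],[[0,0,195],[0,0,0],0.4],[[0,0,195],[0,0,0],0.4]]'
```

```text
time_s: 3.65
tcp_pos: [0.4857, -0.3625, 0.0297]
tcp_rot: [0.886, 0.463, -0.0, -0.0]
wrist_force: [-2.4, 2.5, 6.9]
opening: 0.0509
grip_force: 30.0
time_s: 4.25
tcp_pos: [0.4878, -0.3638, 0.2296]
tcp_rot: [0.886, 0.463, 0.002, 0.003]
wrist_force: [0.9, 0.5, -3.0]
opening: 0.051
grip_force: 30.0
```

```bash
python3 -m handwheel '[[[10,250,0],[0,0,-0.4],0.4],[[10,350,0],[0,0,-0.4],0.4],[[10,350,0],[0,0,-0.4],0.4],[[10,350,0],[0,0,-0.4],0.4],[[10,350,0],[0,0,-0.4],0.4],[[10,350,0],[0,0,-0.4],0.4],[[10,350,0],[0,0,-0.4],0.4],[[10,350,0],[0,0,-0.4],0.4]]'
python3 -m handwheel '[[[0,240,0],[0,0,-0.38],0.4],[[0,240,0],[0,0,-0.38],0.4],[[0,240,0],[0,0,-0.38],0.4],[[0,240,0],[0,0,-0.38],0.4],[[0,240,0],[0,0,-0.38],0.4],[[0,240,0],[0,0,-0.38],0.4],[[0,240,0],[0,0,-0.38],0.4]]'
```

```text
time_s: 5.05
tcp_pos: [0.4952, -0.0064, 0.2236]
tcp_rot: [0.96, 0.281, -0.0, -0.001]
wrist_force: [0.8, -1.0, -2.7]
opening: 0.0506
grip_force: 30.0
time_s: 5.75
tcp_pos: [0.4948, 0.2299, 0.2231]
tcp_rot: [0.996, 0.093, -0.001, -0.0]
wrist_force: [0.3, 0.5, -3.1]
opening: 0.0508
grip_force: 30.0
```

```bash
python3 -m handwheel '[[[4,8,0],[0,0,-0.006],0.4],[[4,8,-40],[0,0,-0.006],0.4],[[4,8,-80],[0,0,-0.006],0.4],[[4,8,-120],[0,0,-0.006],0.4],[[4,8,-150],[0,0,-0.006],0.4],[[4,8,-170],[0,0,-0.006],0.4],[[4,8,-178],[0,0,-0.006],0.4],[[4,8,-178],[0,0,-0.006],0.4]]'
python3 - <<'E'
from h import *
t=robot.camera("top");s=robot.camera("side")
f=lambda i,u,v,w,h,W,H:cv2.resize(i[v:v+h,u:u+w],(W,H),interpolation=cv2.INTER_CUBIC)
cv2.imwrite("pics/crop4.png",np.hstack([f(t["img"],95,130,150,170,400,450),f(s["img"],180,180,160,200,360,450)])[:,:,::-1])
E
```

```text
time_s: 6.55
tcp_pos: [0.4998, 0.2344, 0.0455]
tcp_rot: [0.996, 0.088, -0.001, 0.0]
wrist_force: [0.1, -0.6, -2.9]
opening: 0.0509
grip_force: 30.0
```

View pics/crop4.png

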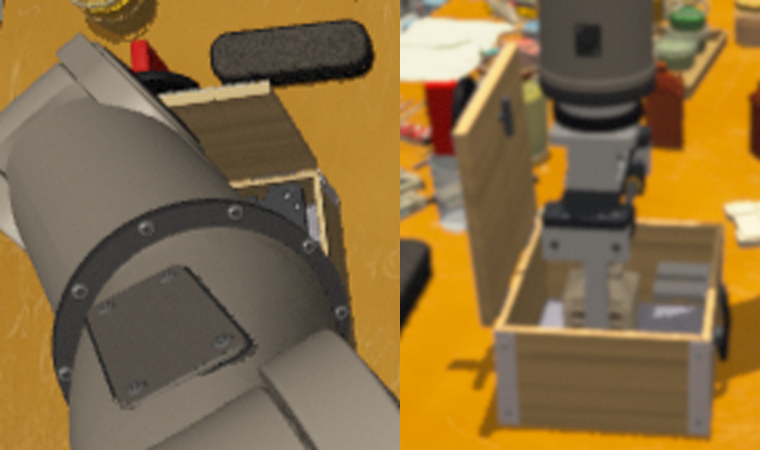

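The house hangs upright inside the case at side crop (600,300), clear of the walls and the lid. I lower it gently.

```bash
python3 -m handwheel '[[[0,0,-3],[0,0,0],0.4],[[0,0,-5],[0,0,0],0.4],[[0,0,-6],[0,0,0],0.4],[[0,0,-7],[0,0,0],0.4],[[0,0,-7],[0,0,0],0.4]]'
python3 -m handwheel '[[[0,0,-1],[0,0,0],0.4],[[0,0,-2],[0,0,0],0.4],[[0,0,-2],[0,0,0],0.4],[[0,0,-2],[0,0,0],0.4]]'
```

```text
time_s: 7.15
tcp_pos: [0.4999, 0.2354, 0.0393]
tcp_rot: [0.996, 0.088, 0.0, -0.0]
wrist_force: [0.1, -0.4, -3.7]
opening: 0.0508
grip_force: 30.0
time_s: 7.55
tcp_pos: [0.4999, 0.2354, 0.0373]
tcp_rot: [0.996, 0.088, -0.0, -0.0]
wrist_force: [0.3, -0.5, -3.1]
opening: 0.0507
grip_force: 30.0
```

```bash
python3 -m handwheel '[[[0,0,-1],[0,0,0],0.4],[[0,0,-1.5],[0,0,0],0.4],[[0,0,-1.5],[0,0,0],0.4]]'
python3 -m handwheel '[[[0,0,-1],[0,0,0],0.4],[[0,0,-1.5],[0,0,0],0.4],[[0,0,-1.5],[0,0,0],0.4]]'
```

```text
time_s: 7.85
tcp_pos: [0.4999, 0.2354, 0.0357]
tcp_rot: [0.996, 0.088, -0.0, -0.0]
wrist_force: [-0.6, 1.1, -3.5]
opening: 0.051
grip_force: 30.0
time_s: 8.15
tcp_pos: [0.5001, 0.2355, 0.0356]
tcp_rot: [0.996, 0.088, 0.0, 0.0]
wrist_force: [-8.8, -5.8, 25.6]
opening: 0.0509
grip_force: 30.0
```

```bash
python3 -m handwheel '[[[0,0,1],[0,0,0],0.4],[[0,0,1],[0,0,0],0.75],[[0,0,1],[0,0,0],0.75],[[0,0,1],[0,0,0],0.75],[[0,0,1],[0,0,0],0.75],[[0,0,1],[0,0,0],0.75],[[0,0,1],[0,0,0],0.75]]'
python3 -m handwheel '[[[0,0,15],[0,0,0],0.75],[[0,0,50],[0,0,0],0.75],[[0,0,100],[0,0,0],0.75],[[0,0,150],[0,0,0],0.75],[[0,0,200],[0,0,0],0.75],[[0,0,250],[0,0,0],0.75],[[-30,0,300],[0,0,0],0.75],[[-30,0,300],[0,0,0],0.75]]'
python3 - <<'E'
from h import *
t=robot.camera("top");s=robot.camera("side")
f=lambda i,u,v,w,h,W,H:cv2.resize(i[v:v+h,u:u+w],(W,H),interpolation=cv2.INTER_CUBIC)
cv2.imwrite("pics/crop5.png",np.hstack([f(t["img"],95,130,150,170,400,450),f(s["img"],180,180,160,200,360,450)])[:,:,::-1])
E
```

```text
time_s: 8.85
tcp_pos: [0.5, 0.2355, 0.0353]
tcp_rot: [0.996, 0.088, 0.0, -0.0]
wrist_force: [-0.2, -0.4, -0.0]
opening: 0.0704
grip_force: 0.0
time_s: 9.65
tcp_pos: [0.469, 0.2372, 0.3417]
tcp_rot: [0.996, 0.089, 0.004, -0.001]
wrist_force: [-0.2, 0.8, 0.2]
opening: 0.0706
grip_force: 0.0
```

View pics/crop5.png

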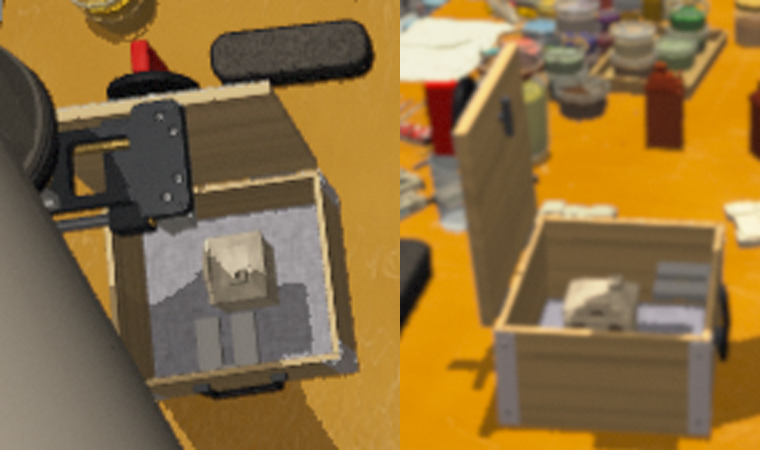

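The house stands upright on the floor behind the keeper at top crop (240,270). The lid is still open, with its red stud behind it at (145,60). Next I go over the lid and down behind it, on the right side.

```bash
python3 -m handwheel '[[[174,-39,0],[0,0,0],0],[[174,-39,0],[0,0,0],0],[[174,-39,0],[0,0,0],0],[[174,-39,0],[0,0,0],0],[[174,-39,0],[0,0,0],0],[[174,-39,0],[0,0,0],0]]'
python3 - <<'E'
from h import *
np.set_printoptions(precision=0,suppress=True)
for d in range(95,-1,-8):
    th=np.radians(d);a=.085-.15*np.cos(th)+.01*np.sin(th)+.008;z=.092+.15*np.sin(th)+.01*np.cos(th)
    print(d,1000*np.array([.4956+.984*a,.171+.178*a,z]))
t=robot.camera("top");s=robot.camera("side")
f=lambda i,u,v,w,h,W,H:cv2.resize(i[v:v+h,u:u+w],(W,H),interpolation=cv2.INTER_CUBIC)
cv2.imwrite("pics/crop6.png",np.hstack([f(t["img"],95,130,150,170,400,450),f(s["img"],180,130,200,250,360,450)])[:,:,::-1])
E
```

```text
time_s: 10.35
tcp_pos: [0.6437, 0.1962, 0.333]
tcp_rot: [0.996, 0.088, -0.002, 0.0]
wrist_force: [-0.6, 0.6, -0.1]
opening: 0.026
grip_force: 0.0
95 [610. 192. 241.]
87 [589. 188. 242.]
79 [569. 184. 241.]
71 [548. 181. 237.]
63 [529. 177. 230.]
55 [511. 174. 221.]
47 [494. 171. 209.]
39 [479. 168. 194.]
31 [466. 166. 178.]
23 [455. 164. 160.]
15 [447. 162. 140.]
7 [442. 161. 120.]
```

View pics/crop6.png

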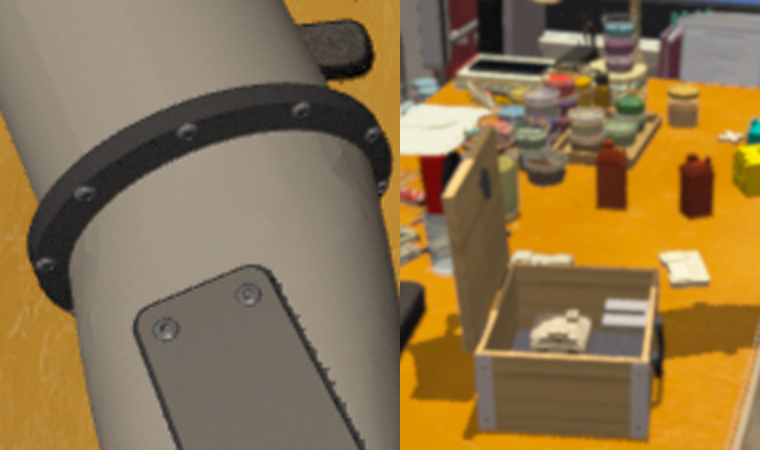

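```bash
python3 -m handwheel '[[[0,2,-40],[0,0,0],0],[[0,2,-80],[0,0,0],0],[[0,2,-91],[0,0,0],0],[[0,2,-91],[0,0,0],0],[[-18,-1,-91],[0,0,0],0],[[-33,-4,-91],[0,0,0],0]]'
python3 -m handwheel '[[[-10,-2,0],[0,0,0],0],[[-21,-4,1],[0,0,0],0],[[-31,-6,1],[0,0,0],0],[[-41,-8,0],[0,0,0],0],[[-51,-9,-2],[0,0,0],0],[[-51,-9,-2],[0,0,0],0]]'
```

```text
time_s: 11.05
tcp_pos: [0.611, 0.1932, 0.2467]
tcp_rot: [0.996, 0.088, 0.001, -0.0]
wrist_force: [-0.7, 0.4, 1.1]
opening: 0.0008
grip_force: 1.1
time_s: 11.65
tcp_pos: [0.5585, 0.183, 0.242]
tcp_rot: [0.996, 0.088, -0.0, 0.0]
wrist_force: [-0.0, -0.1, 0.7]
opening: 0.0003
grip_force: 0.0
```

```bash
python3 - <<'E'
from h import *
s=robot.camera("side")
for n in("lid","stud","lid_edge"):
    print(n,[(round(o["score"],2),o["rect"]) for o in robot.cut_out(s,n)][:2])
def C(a,b,z):return [.484+.984*a-.178*b,.235+.178*a+.984*b,z]
for d in (97,90,85,80,75,70,65,60):
    th=np.radians(d)
    print(d,[proj(s,C(.085-r*np.cos(th)+n*np.sin(th),b,.092+r*np.sin(th)+n*np.cos(th))).round() for r,n,b in((.17,.0,.095),(.17,.01,.095),(.17,0,-.095))])
print("tip",proj(s,robot.get_state()["tcp_pos"]))
E
```

```text
lid [(0.69, [214.7, 204.8, 263.4, 326.1])]
stud [(0.67, [219.6, 211.7, 258.5, 248.3])]
lid_edge [(0.65, [218.9, 202.3, 261.8, 325.1])]
97 [array([205., 239.]), array([200., 239.]), array([229., 199.])]
90 [array([218., 239.]), array([212., 239.]), array([239., 199.])]
85 [array([226., 239.]), array([221., 239.]), array([247., 199.])]
80 [array([235., 241.]), array([229., 240.]), array([254., 200.])]
75 [array([244., 243.]), array([238., 241.]), array([262., 202.])]
70 [array([253., 246.]), array([247., 244.]), array([269., 205.])]
65 [array([261., 249.]), array([255., 247.]), array([276., 207.])]
60 [array([269., 253.]), array([264., 250.]), array([282., 211.])]
tip [246.65737437 214.2753793 ]
```

```bash
python3 -m handwheel '[[[-10,-2,-3],[0,0,0],0],[[-29,-6,-10],[0,0,0],0],[[-47,-9,-19],[0,0,0],0],[[-64,-12,-31],[0,0,0],0],[[-79,-15,-46],[0,0,0],0],[[-92,-17,-62],[0,0,0],0],[[-92,-17,-62],[0,0,0],0]]'
python3 - <<'E'
from h import *
s=robot.camera("side")
for n in("lid","stud"):
    print(n,[(round(o["score"],2),o["rect"]) for o in robot.cut_out(s,n)][:2])
def C(a,b,z):return [.484+.984*a-.178*b,.235+.178*a+.984*b,z]
for d in (50,40,35,31,25,20):
    th=np.radians(d)
    print(d,[proj(s,C(.085-r*np.cos(th)+n*np.sin(th),b,.092+r*np.sin(th)+n*np.cos(th))).round() for r,n,b in((.17,.0,.095),(.17,.01,.095),(.17,0.01,-.095))])
E
```

```text
time_s: 12.55
tcp_pos: [0.4654, 0.1656, 0.1787]
tcp_rot: [0.996, 0.089, -0.002, 0.001]
wrist_force: [-0.2, 0.6, -0.4]
opening: 0.0006
grip_force: 0.0
lid [(0.74, [216.1, 240.4, 313.7, 324.0])]
stud [(0.9, [267.4, 239.1, 307.7, 271.6])]
50 [array([283., 263.]), array([279., 259.]), array([291., 216.])]
40 [array([296., 274.]), array([292., 270.]), array([302., 226.])]
35 [array([301., 281.]), array([298., 276.]), array([307., 231.])]
31 [array([305., 286.]), array([302., 282.]), array([310., 236.])]
25 [array([310., 294.]), array([307., 290.]), array([315., 243.])]
20 [array([313., 301.]), array([311., 297.]), array([318., 249.])]
```

```bash
python3 -m handwheel '[[[-10,-2,-18],[0,0,0],0],[[-18,-4,-38],[0,0,0],0],[[-23,-5,-58],[0,0,0],0],[[-25,-5,-70],[0,0,0],0],[[-25,-5,-75],[0,0,0],0],[[-25,-5,-77],[0,0,0],0],[[-25,-5,-77],[0,0,0],0]]'
```

```text
time_s: 13.4
tcp_pos: [0.4435, 0.1617, 0.1037]
tcp_rot: [0.996, 0.088, 0.0, -0.0]
wrist_force: [0.3, 1.1, 0.1]
opening: 0.0007
grip_force: 0.0
```

```bash
python3 -m handwheel '[[[0,0,-1.5],[0,0,0],0],[[0,0,-3],[0,0,0],0],[[0,0,-3],[0,0,0],0]]'
python3 -m handwheel '[[[0,0,-0.5],[0,0,0],0],[[0,0,-1],[0,0,0],0],[[0,0,-1],[0,0,0],0]]'
```

```text
time_s: 13.7
tcp_pos: [0.4438, 0.1618, 0.1022]
tcp_rot: [0.996, 0.088, 0.001, 0.0]
wrist_force: [-10.4, -4.2, 35.2]
opening: 0.0007
grip_force: 17.3
time_s: 14.0
tcp_pos: [0.4439, 0.1618, 0.102]
tcp_rot: [0.996, 0.088, 0.001, 0.0]
wrist_force: [-15.7, -7.9, 53.0]
opening: 0.0003
grip_force: 26.0
```

```bash
python3 -m handwheel '[[[0,0,10],[0,0,0],0],[[0,0,50],[0,0,0],0],[[0,0,100],[0,0,0],0.3],[[0,0,100],[0,0,0],0.3]]'
python3 - <<'E'
from h import *
print(robot.get_state()["joints"])
t=robot.camera("top");s=robot.camera("side")
def C(a,b,z):return [.484+.984*a-.178*b,.235+.178*a+.984*b,z]
for c in(t,s):
    for n in("lid","stud"): print(n,[(round(o["score"],2),o["rect"]) for o in robot.cut_out(c,n)][:2])
    P=[proj(c,C(-.055+a,b,z)) for a in(-.033,.033) for b in(-.007,.007) for z in(.122,.150)]+[proj(c,C(-.055+.035*np.cos(k),.035*np.sin(k),z)) for k in np.arange(0,6.3,.3) for z in (.102,.122)]
    print(np.min(P,0),np.max(P,0))
f=lambda i,u,v,w,h,W,H:cv2.resize(i[v:v+h,u:u+w],(W,H),interpolation=cv2.INTER_CUBIC)
a,b=t["img"].copy(),s["img"].copy()
cv2.imwrite("pics/crop7.png",np.hstack([f(a,95,150,140,140,400,400),f(b,220,210,120,120,400,400)])[:,:,::-1])
E
```

```text
time_s: 14.4
tcp_pos: [0.4458, 0.163, 0.2053]
tcp_rot: [0.996, 0.088, 0.004, -0.001]
wrist_force: [0.6, -1.1, 0.4]
opening: 0.0129
grip_force: 0.0
[ 0.01395092  0.12706638 -0.53680509  2.0200572   0.07917297  1.00486047
 -1.95535533]
lid [(0.73, [185.7, 193.1, 222.8, 268.0])]
stud []
[160.45325704 239.88526905] [194.29189576 273.85113082]
lid [(0.58, [222.9, 273.3, 323.6, 330.7])]
stud [(0.57, [285.6, 272.6, 322.0, 300.9])]
[287.55524567 272.46895421] [324.31898778 306.76280955]
```

View pics/crop7.png

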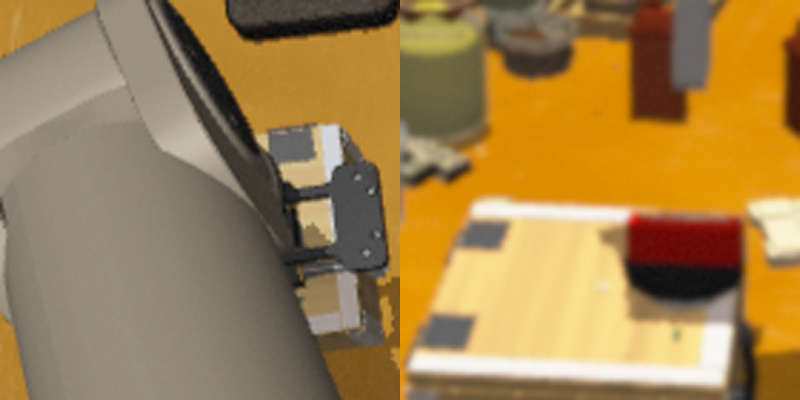

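Both views show the lid shut. The stud's red wing is at side crop (685,240), pointing front-back and within about 2 px of where I predicted. Joint 7 is at -1.96, too close to its limit to turn clockwise, so I turn the gripper half round first.

```bash
python3 -m handwheel '[[[-15,62,0],[0,0,1.05],0.42],[[-15,62,0],[0,0,1.05],0.42],[[-15,62,0],[0,0,1.05],0.42],[[-15,62,0],[0,0,1.05],0.42],[[-15,62,0],[0,0,1.05],0.42],[[-15,62,0],[0,0,1.05],0.42],[[-15,62,0],[0,0,1.05],0.42],[[-15,62,0],[0,0,1.05],0.42]]'
python3 -m handwheel '[[[0,0,0],[0,0,1.05],0.42],[[0,0,0],[0,0,1.05],0.42],[[0,0,0],[0,0,1.05],0.42],[[0,0,0],[0,0,1.05],0.42],[[0,0,0],[0,0,1.05],0.42],[[0,0,0],[0,0,1.05],0.42],[[0,0,0],[0,0,1.05],0.42],[[0,0,0],[0,0,1.05],0.42]]'
python3 -m handwheel '[[[0,0,0],[0,0,1.04],0.42],[[0,0,0],[0,0,1.04],0.42],[[0,0,0],[0,0,1.04],0.42],[[0,0,0],[0,0,1.04],0.42],[[0,0,0],[0,0,1.04],0.42],[[0,0,0],[0,0,1.04],0.42],[[0,0,0],[0,0,1.04],0.42],[[0,0,0],[0,0,1.04],0.42]]'
python3 -c "
from h import *
s=robot.get_state();print(s['joints'],s['tcp_pos'],R.from_quat(s['tcp_rot']).as_matrix())"
```

```text
time_s: 15.5
tcp_pos: [0.4275, 0.2233, 0.1984]
tcp_rot: [0.817, 0.577, -0.001, -0.0]
wrist_force: [-0.4, 0.3, -0.0]
opening: 0.0397
grip_force: 0.0
time_s: 16.3
tcp_pos: [0.4277, 0.2233, 0.1987]
tcp_rot: [0.42, 0.908, -0.0, -0.001]
wrist_force: [-0.6, 0.1, 0.7]
opening: 0.0397
grip_force: 0.0
time_s: 17.1
tcp_pos: [0.4278, 0.2233, 0.1989]
tcp_rot: [-0.085, 0.996, 0.0, -0.0]
wrist_force: [-0.4, 0.0, 0.4]
opening: 0.0396
grip_force: 0.0
[ 0.28676487  0.24137563 -1.01102747  1.98651033  0.23661206  1.0382165
  0.90842435] [0.42777654 0.22332246 0.19892135] [[-9.85493865e-01 -1.69708646e-01 -9.04057878e-04]
 [-1.69708756e-01  9.85494260e-01  4.53171052e-05]
 [ 8.83253144e-04  1.98086266e-04 -9.99999590e-01]]
```

```bash
python3 -m handwheel '[[[2,2,-30],[0,0,0.01],0.42],[[2,2,-60],[0,0,0.01],0.42],[[2,2,-71],[0,0,0.01],0.42],[[2,2,-73],[0,0,0.01],0.42],[[2,2,-73],[0,0,0.01],0.42]]'
python3 -m handwheel '[[[0,0,0],[0,0,0],0.1],[[0,0,0],[0,0,0],0.1],[[0,0,0],[0,0,0],0.1],[[0,0,0],[0,0,0],0.1],[[0,0,0],[0,0,0],0.1]]' 15
```

```text
time_s: 17.6
tcp_pos: [0.4301, 0.2258, 0.1269]
tcp_rot: [-0.091, 0.996, 0.0, 0.0]
wrist_force: [1.0, 0.3, 0.2]
opening: 0.0395
grip_force: 0.0
time_s: 18.1
tcp_pos: [0.43, 0.2283, 0.1273]
tcp_rot: [-0.093, 0.996, 0.002, 0.001]
wrist_force: [-2.8, 14.4, -0.0]
opening: 0.0138
grip_force: 14.9
```

```bash
python3 -m handwheel '[[[0,3,0],[0,0,0],0.1],[[0,3,-4],[0,0,0],0.1],[[0,3,-7],[0,0,0],0.1],[[0,3,-10],[0,0,0],0.1],[[0,3,-12],[0,0,0],0.1],[[0,3,-13],[0,0,0],0.1],[[0,3,-13],[0,0,0],0.1]]'
```

```text
time_s: 18.8
tcp_pos: [0.4309, 0.2296, 0.1143]
tcp_rot: [-0.092, 0.996, 0.001, 0.001]
wrist_force: [-3.2, 3.2, 18.3]
opening: 0.0139
grip_force: 15.0
```

```bash
python3 -m handwheel '[[[0,1,-1],[0,0,0],0.1],[[0,1,-2],[0,0,0],0.1],[[0,1,-2],[0,0,0],0.1]]'
python3 -m handwheel '[[[0,0,-0.5],[0,0,0],0.1],[[0,0,-1],[0,0,0],0.1],[[0,0,-1],[0,0,0],0.1]]'
```

```text
time_s: 19.1
tcp_pos: [0.4312, 0.2299, 0.1124]
tcp_rot: [-0.092, 0.996, 0.0, 0.001]
wrist_force: [-2.3, -1.1, 22.1]
opening: 0.0138
grip_force: 17.2
time_s: 19.4
tcp_pos: [0.4314, 0.2299, 0.112]
tcp_rot: [-0.092, 0.996, -0.0, 0.002]
wrist_force: [-5.6, -4.1, 36.1]
opening: 0.0138
grip_force: 24.2
```

```bash
python3 -m handwheel '[[[0,0,0],[0,0,-0.12],0.1],[[0,0,0],[0,0,-0.24],0.1],[[0,0,0],[0,0,-0.36],0.1],[[0,0,0],[0,0,-0.48],0.1],[[0,0,0],[0,0,-0.6],0.1],[[0,0,0],[0,0,-0.7],0.1],[[0,0,0],[0,0,-0.8],0.1],[[0,0,0],[0,0,-0.8],0.1]]'
python3 -c "
from h import *
s=robot.get_state();print(s['joints'],s['wrist_torque'])"
```

```text
time_s: 20.2
tcp_pos: [0.4312, 0.2297, 0.1121]
tcp_rot: [0.305, 0.952, 0.0, 0.001]
wrist_force: [-5.9, -5.2, 35.1]
opening: 0.0135
grip_force: 24.3
[ 0.03770998  0.32498126 -0.76530894  2.07119624  0.30106092  0.85265396
  0.04957182] [-1.39635029  1.29019794  0.02894657]
```

```bash
python3 -m handwheel '[[[0,0,0],[0,0,-0.12],0.1],[[0,0,0],[0,0,-0.24],0.1],[[0,0,0],[0,0,-0.36],0.1],[[0,0,0],[0,0,-0.48],0.1],[[0,0,0],[0,0,-0.6],0.1],[[0,0,0],[0,0,-0.7],0.1],[[0,0,0],[0,0,-0.78],0.1],[[0,0,0],[0,0,-0.78],0.1]]'
python3 -c "
from h import *
s=robot.get_state();print(s['joints'],s['wrist_torque'])"
```

```text
time_s: 21.0
tcp_pos: [0.4311, 0.2296, 0.112]
tcp_rot: [0.644, 0.765, 0.001, 0.001]
wrist_force: [-6.8, -5.1, 35.2]
opening: 0.014
grip_force: 25.9
[-0.09100462  0.29283892 -0.6105482   2.07792113  0.22803733  0.83245314
 -0.66374013] [-1.42322881  1.63204625 -0.00623737]
```

```bash
python3 -m handwheel '[[[0,0,2],[0,0,0],0.1],[[0,0,5],[0,0,0],0.1],[[0,0,7],[0,0,0],0.1],[[0,0,7],[0,0,0],0.1]]' 5
python3 -m handwheel '[[[0,0,0],[0,0,0],0.4],[[0,0,0],[0,0,0],0.4],[[0,0,0],[0,0,0],0.4],[[0,0,0],[0,0,0],0.4]]'
python3 -m handwheel '[[[0,0,10],[0,0,0],0.4],[[0,0,50],[0,0,0],0.4],[[0,0,100],[0,0,0],0.4],[[0,0,150],[0,0,0],0.4],[[0,-50,200],[0,0,0],0.4],[[0,-100,200],[0,0,0],0.4],[[0,-150,200],[0,0,0],0.4],[[0,-200,200],[0,0,0],0.4]]'
python3 -m handwheel '[[[0,-200,0],[0,0,0],0.4],[[0,-200,0],[0,0,0],0.4],[[0,-200,0],[0,0,0],0.4],[[0,-200,0],[0,0,0],0.4],[[0,-200,0],[0,0,0],0.4],[[0,-200,0],[0,0,0],0.4]]'
python3 - <<'E'
from h import *
t=robot.camera("top");s=robot.camera("side")
f=lambda i,u,v,w,h,W,H:cv2.resize(i[v:v+h,u:u+w],(W,H),interpolation=cv2.INTER_CUBIC)
cv2.imwrite("pics/crop8.png",np.hstack([f(t["img"],95,150,140,140,400,400),f(s["img"],220,220,120,120,400,400)])[:,:,::-1])
def C(a,b,z):return [.484+.984*a-.178*b,.238+.178*a+.984*b,z]
for p in(0,.005,.01):print(p,[proj(s,C(-.055,b,.150-p)) for b in(-.033,.033)])
E
```

```text
time_s: 21.4
tcp_pos: [0.4308, 0.2294, 0.1177]
tcp_rot: [0.642, 0.766, 0.001, 0.0]
wrist_force: [2.6, 0.8, 5.4]
opening: 0.014
grip_force: 5.0
time_s: 21.8
tcp_pos: [0.4299, 0.2294, 0.1173]
tcp_rot: [0.642, 0.766, -0.0, -0.0]
wrist_force: [-0.4, -0.1, 7.1]
opening: 0.0372
grip_force: 3.3
time_s: 22.6
tcp_pos: [0.4293, 0.0437, 0.3183]
tcp_rot: [0.642, 0.767, 0.001, 0.0]
wrist_force: [0.4, 0.3, 0.6]
opening: 0.0379
grip_force: 0.0
time_s: 23.2
tcp_pos: [0.4294, -0.1551, 0.3171]
tcp_rot: [0.643, 0.766, 0.0, -0.0]
wrist_force: [0.8, 1.2, 0.1]
opening: 0.0375
grip_force: 0.0
0 [array([307.02711665, 267.55768688]), array([304.12472464, 284.30746735])]
0.005 [array([307.0101572 , 269.86653332]), array([304.11227337, 286.71856891])]
0.01 [array([306.99325831, 272.16713574]), array([304.09986913, 289.12056281])]
```

View pics/crop8.png

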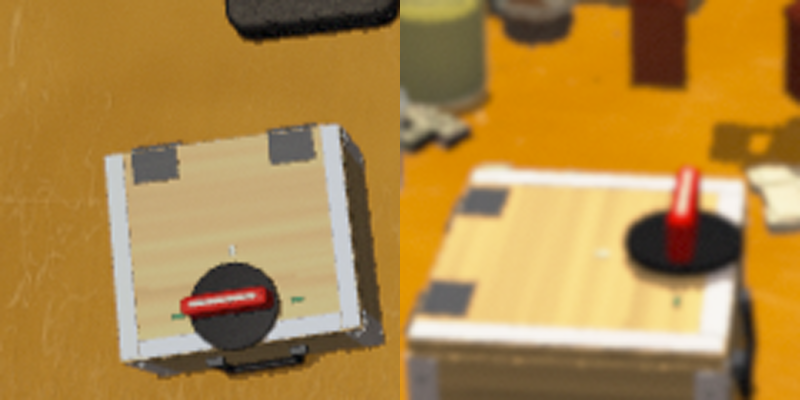

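The lid is shut and the red wing at top crop (225,300) lies across it, in line with the green marks. The fingertips met the disc about 5 mm in at about 7 N, which fits a stud caught in the groove. I'm handing in.

```bash
python3 -c "
from h import *
print(robot.job_done())"
```

```text
the job is handed in; nothing more can be done
None
```

I handed the job in at about 23 s: the cream house stands upright in the case, the lid is shut, the stud is turned about 1.58 rad and caught in the keeper, and I did not touch the red houses; the judge gave no result back.

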